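# Weigh two inhaler canisters and fit the full one

### The arm

A 6-joint arm with a two-finger parallel gripper is mounted at the origin on the work surface. World frame = base frame: x ahead of the robot, y to its left, z up, the work surface at z = 0. Lengths are in m, angles in rad, forces in N, time in s.
With the tool pointing down it reaches from about 0.35 to 0.775 m from the base axis. Payload 7.3 kg.
Tool frame: the origin (TCP) lies between the finger pads; the fingertips stand 8 mm ahead of it and the grasp point (between the pads) lies 11 mm behind it (robot.nose_length is the distance from the TCP to the fingertips, in m); z points along the fingers, y is the line along which they close (so a half turn about z gives the same grasp; the last joint's range is limited). The gripper opens to 92 mm and grips with 3 to 60 N. Pads are 19 mm wide; open, the fingers measure 130 mm over their backs; the gripper's body (75 mm by 190 mm) begins 47 mm behind the grasp point.
Start: joints at [1.044, 0.342, 1.524, -0, 1.275, -0.146], TCP at [0.195, 0.487, 0.235] pointing down, gripper open.
Joint ranges: [-2.53, 2.53], [-0.77, 2.02], [0.04, 2.7], [-1, 4.14], [0.28, 2.66], [-3.11, 3.11]. Speed limits (rad/s): [2.57, 2.57, 3.14, 3.14, 3.14, 3.14].

### API

Orientations are given as [roll, pitch, yaw] about the fixed x, y, z axes, in that order (R = Rz(yaw) Ry(pitch) Rx(roll)).
In Python, from cell import robot gives the robot as it stands. The module is installed in compiled form; this text tells all that it offers.
- The arm moves only by the shell command python3 -m jog 'ROWS' [FORCE]. ROWS is JSON, a list that holds one entry, the list of rows, each a list of 5 numbers: the gripper's target within -1 to 1 (fully open at 1, half-way at 0, shut at -1), then the shift along the tool's x, y, z in m, then the turn about the tool's z in rad. A call has 1 to 5 rows; each row is the pose to reach, as a shift and turn from the pose commanded when the call began, along the tool's axes at that moment; what a row does not reach only later rows make up. A row lasts 1/12 s, in which the tool goes at most 41.7 mm and 7.16 degrees, less where a joint would pass 70% of its speed; a pose out of reach is approached as far as the arm can. A call with a gripper value outside its range is refused whole. The fingers move at their own pace and stop on an object; FORCE is the grip in N (left out, the last holds). Time passes only in rows, so rows that repeat a pose let the fingers close. It gives the time, the measured TCP pose, the force, the opening and the grip force at its end, in the units of the state.
- robot.observe(): the state, without advancing time (a new reading comes with each control period).
- robot.read_camera(name): name is "side" or "top" or "wrist"; returns the picture (480x640x3 uint8, red, green, blue); there is no depth.
- robot.camera_model(name): a dict with "camera_matrix" (3x3 intrinsics, pixels), "position" and "attitude" of the camera in the world; the wrist camera has in their place "mount" (4x4, takes a point from camera to tool coordinates, whose origin is the TCP and whose axes are the flange's). Camera axes: x right, y down, z forward; pixel columns grow to the right and rows downward; lengths in m; the calibration is good to about 2 mm. A picture is of the moment at which its call begins: read the wrist's pose just before it. camera_model takes no time and is no camera call.
- robot.hand_in(): hands the job in; it is judged then, once.
The state is a dict: "time": time; "qpos": joint angles; "qvel": joint speeds; "joint_efforts": joint torques, N m; "tool_pos": TCP position; "tool_rot": TCP orientation; "contact_force": force on the tool from outside, world axes, zero at the start; "torque": the same for the moment, N m; "opening": finger opening in m; "grip_force": force on a finger pad.
Only numpy, scipy, OpenCV 4.12 (cv2) and the standard library are available. Lean on these libraries where they do the work, as an engineer would, in place of code of your own. Each camera call takes 0.05 s, during which the arm holds its last target. There are 200 camera calls.

### The job

One of the two look-alike inhaler canisters is full and the other is spent. Stand one on the balance's empty pan, let go and see whether it outweighs the brass check weight; then push the full canister valve-down into the white inhaler until it is fully home, firmly but not so hard that the valve fires, and put the spent one in the steel tray. Do not lean on the balance, and leave the other things where they are.

Things in the scene. Friction and masses are not known exactly. Their poses are not given: they have to be found in the camera images.
- canister_a: One inhaler canister, plain aluminium: 23 mm across, 66 mm tall, drawn in to a 19 mm valve collar over its lowest 11 mm. It stands collar down, the way it goes into the inhaler. Origin: centre of its underside, z up its axis. Full it weighs about 32 g, spent about 17 g; the two look the same, and which stands where changes.
- canister_b: The other inhaler canister, plain aluminium: 23 mm across, 66 mm tall, drawn in to a 19 mm valve collar over its lowest 11 mm. It stands collar down, the way it goes into the inhaler. Origin: centre of its underside, z up its axis. Full it weighs about 32 g, spent about 17 g; the two look the same, and which stands where changes.
- balance: Delicate grey two-pan balance, fixed to the table: base 85 x 215 mm, beams along its own y axis on a central pillar with a scale plate (top 153 mm high), and a level steel pan over each beam end, 90 mm either side of the middle. The -y pan is empty; the +y pan carries a 25 g brass check weight, 20 mm tall. Origin: centre of the underside. More than 10 N from anything counts as leaning on it.
- pan (a point): Middle of the top face of the empty pan (flat disc 75 mm across, 3 mm thick), moving with it: 118 mm above the table when up (as at the start), 92 mm when down. With under 25 g on it the pan stays up; with more it sinks to its lower stop within about a second. It gives under the lightest push, and stays level.
- beam (a joint): Tilt of the balance beam in rad: -0.14 when the check weight is down and the empty pan up (as at the start), 0 level, +0.14 when the empty pan has sunk.
- inhaler: White inhaler body standing in a round grey stand (90 mm across, 14 mm thick), fixed to the table. Upright barrel, 32 mm outside, 28 mm bore, open at the top; a mouthpiece sticks out low down on its own -x side, to 46 mm from the axis and 49 mm high. Origin: on the barrel's axis at the stand's underside, z up. More than 16 N between a canister and the inhaler fires the valve.
- barrel_mouth (a point): Centre of the barrel's open mouth, 90 mm above the table. In the barrel a canister first rests on the stem block, underside 51 to 65 mm above the table; a push of about 4 N slides block and canister 10 mm down to a firm stop: home, 17 to 31 mm of canister standing out. How high the block sits varies and is not measured: feel for the stop.
- home_nominal (a point): Point on the barrel's axis 48 mm above the table: where the underside of a home canister lies on average (it may be 7 mm higher or lower). How home feels: at the stop the force climbs past 4 N at once; pressed with over 6 N for 0.15 s without giving it is home (press and hold at 8 to 12 N for half a second). Beyond 9 N the valve spring gives, about 1 mm for each 4 N more.
- tray: Shallow open steel tray for spent canisters, fixed to the table: 120 (own x) x 100 (own y) mm, walls 22 mm high and 2 mm thick, floor 2 mm thick. Origin: centre of its underside.
- pill_jar: Bystander: round glass pill jar with white cap, 54 mm across, 72 mm tall. Origin: centre of its underside.
- espresso_cup: Bystander: blue ceramic espresso cup with a handle, 62 mm across, 56 mm tall. Origin: centre of its underside.
- thermometer: Bystander: silver thermometer lying in a clear hard sleeve, 135 (own x) x 24 x 14 mm. Origin: centre of its underside.
- drops: Bystander: small white eye-drop bottle, 26 mm across, 64 mm tall, upright. Origin: centre of its underside.
- oximeter: Bystander: grey and white finger pulse oximeter, 60 x 34 x 30 mm. Origin: centre of its underside.
Not all that is in view belongs to the job. What is shaped like the canister_a but blue or brown is not meant.

How it is judged:
By the outcome, as a careful person would: the job done as asked, in the order asked, and still so for the second after the job is handed in, with the robot touching nothing.
It also fails if it takes over 70 s, if anything falls off the work surface, if the arm or the gripper's body presses on something with over 40 N, if the wrist force passes 120 N, or if a joint passes its speed limit or range.

## Working session

There is one attempt and no reset: what is moved stays moved. The work goes in short steps, Python scripts to look and compute and a shell command to move; the robot and the scene stay as the last step left them, time stands still between calls to the robot, and variables do not carry over. Pictures are saved under pics/ and viewed, at most 10 in all, crops included, and the job is handed in when it is done.

```bash
mkdir -p pics; cat > h.py <<'E'
import numpy as np, cv2
from cell import robot
from scipy.spatial.transform import Rotation as R
def snap(n,f):
    im=robot.read_camera(n); cv2.imwrite(f'pics/{f}.png',im[:,:,::-1]); return im
def cam(n):
    m=robot.camera_model(n); K=np.array(m['camera_matrix'])
    if 'mount' in m:
        s=robot.observe(); M=np.array(m['mount']); Rt=rot(s['tool_rot'])
        return K, np.array(s['tool_pos'])+Rt@M[:3,3], Rt@M[:3,:3]
    return K,np.array(m['position']),rot(m['attitude'])
def rot(a):
    a=np.array(a,float)
    return a if a.shape==(3,3) else R.from_euler('xyz',a).as_matrix()
def ray(c,u,v):
    K,p,Q=c; d=Q@np.linalg.solve(K,[u,v,1.]); return p,d
def onz(c,u,v,z):
    p,d=ray(c,u,v); return p+d*(z-p[2])/d[2]
def proj(c,X):
    K,p,Q=c; x=K@(Q.T@(np.array(X)-p)); return x[:2]/x[2]
E
python3 - <<'E'
from h import *
snap('top','top1');snap('side','side1')
for n in('top','side','wrist'):print(n,robot.camera_model(n))
s=robot.observe();print(s)
E
```

```text
top {'camera_matrix': array([[472.36541039,   0.        , 325.12329876],
       [  0.        , 472.36541039, 237.51880674],
       [  0.        ,   0.        ,   1.        ]]), 'position': array([0.44792206, 0.05106849, 1.10866825]), 'attitude': array([-3.04145965e+00,  2.23836474e-03, -1.58575021e+00])}
side {'camera_matrix': array([[495.76770802,   0.        , 326.54745874],
       [  0.        , 495.76770802, 243.47312945],
       [  0.        ,   0.        ,   1.        ]]), 'position': array([0.30485996, 0.6742598 , 0.7610115 ]), 'attitude': array([-2.32902239,  0.01515485, -2.76086266])}
wrist {'camera_matrix': array([[419.3577454 ,   0.        , 311.07336041],
       [  0.        , 419.3577454 , 237.54195358],
       [  0.        ,   0.        ,   1.        ]]), 'mount': array([[ 7.97611001e-04, -9.55579317e-01, -2.94732985e-01,
         7.97984519e-02],
       [ 9.99999643e-01,  6.80371638e-04,  5.00322864e-04,
        -1.06847302e-03],
       [-2.77570217e-04, -2.94733279e-01,  9.55579519e-01,
        -1.50310849e-01],
       [ 0.00000000e+00,  0.00000000e+00,  0.00000000e+00,
         1.00000000e+00]])}
{'time': 0.1, 'qpos': array([ 1.04400128e+00,  3.42674224e-01,  1.52491050e+00,  1.10194002e-06,
        1.27543392e+00, -1.46019351e-01]), 'qvel': array([ 0.00188559, -0.00363215, -0.00334242,  0.00052865, -0.00044055,
       -0.00079635]), 'joint_efforts': array([ 8.90084448e-04, -4.32005775e+01, -2.44693494e+01,  7.17866071e-02,
        5.26628585e-02, -8.57454302e-05]), 'tool_pos': array([0.19491813, 0.48708993, 0.23410731]), 'tool_rot': array([-3.14018199e+00, -2.08525749e-04,  2.76081649e+00]), 'contact_force': array([-0.53526643,  0.59221309,  0.59258054]), 'torque': array([-0.03168786,  0.04642334,  0.02094392]), 'grip_force': 0.0, 'opening': 0.09150724384206793}
```

View pics/top1.png

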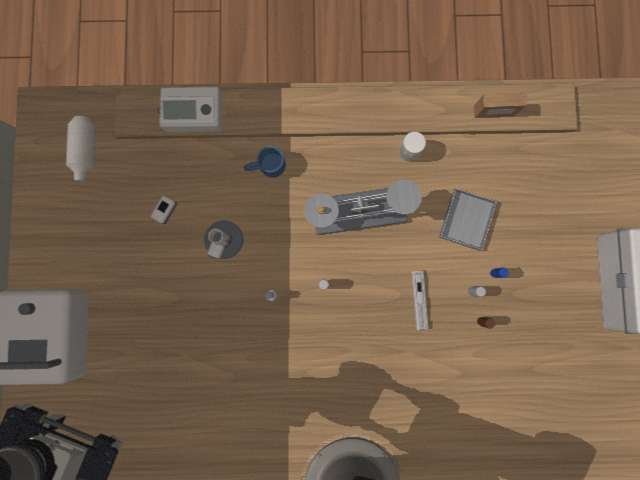

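View pics/side1.png

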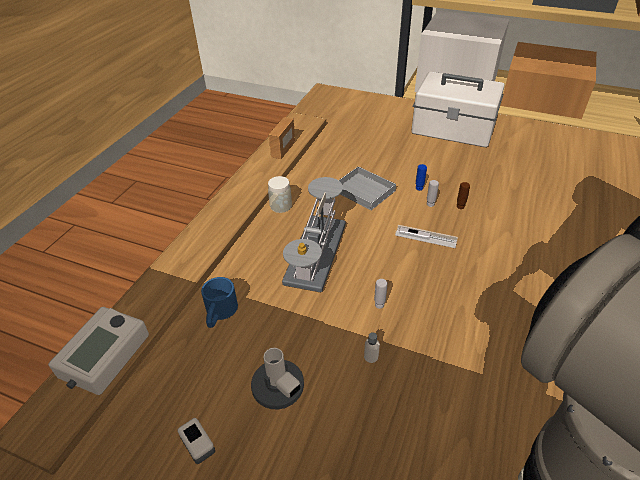

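Candidates for the canisters: top (323,285) / side (380,293), and top (478,291) / side (432,192), both plain grey cylinders. Top (271,296) / side (372,348) has a dark cap, so it should be the drops bottle. The blue one at (500,272) and the brown one at (486,322) are decoys. Inhaler (218,240), balance with the brass weight on the left pan (321,210) and the empty pan at (403,197), tray (468,219). I'll confirm with an enlarged crop and measure.

```bash
cat > m.py <<'E'
from h import *
t=cv2.imread('pics/top1.png');s=cv2.imread('pics/side1.png')
def c(im,u,v,w,h,k): return cv2.resize(im[v-h:v+h,u-w:u+w],None,fx=k,fy=k,interpolation=cv2.INTER_CUBIC)
a=np.hstack([c(s,375,320,50,60,4),c(s,440,190,50,60,4)])
b=np.hstack([c(t,300,290,50,30,4),c(t,485,295,50,30,4)])
b2=np.vstack([a[:360],b]);cv2.imwrite('pics/crop1.png',b2)
T=cam('top');S=cam('side')
for n,u,v,z in [('A',323.5,284.5,.066),('B',480.5,291.5,.066),('drops',271,295,.064),('pan',403,197,.118),('wpan',321,210,.092),('inh',216,235.5,.09),('stand',223.5,239.5,.014),('tray',468.5,219.5,.02),('jar',413,143,.072),('blue',503,272.5,.066),('brown',488,322,.066)]:
    X=onz(T,u,v,z);print(n,X.round(4),'side px',proj(S,X).round(1))
E
python3 m.py
```

```text
A [0.4491 0.057  0.066 ] side px [383.  282.1]
B [ 0.4286 -0.2869  0.066 ] side px [434.9 182. ]
drops [0.4278 0.1726 0.064 ] side px [374.9 333. ]
pan [ 0.6315 -0.115   0.118 ] side px [326.4 187.3]
wpan [0.6104 0.0599 0.092 ] side px [303.1 251.8]
inh [0.5583 0.2885 0.09  ] side px [275.3 354.5]
stand [0.5569 0.2886 0.014 ] side px [279.9 380.4]
tray [ 0.5943 -0.2819  0.02  ] side px [365.9 184.1]
jar [ 0.7628 -0.1491  0.072 ] side px [279.8 182.8]
blue [ 0.4694 -0.3383  0.066 ] side px [423.  166.6]
brown [ 0.3624 -0.3     0.066 ] side px [464.5 184.9]
```

View pics/crop1.png

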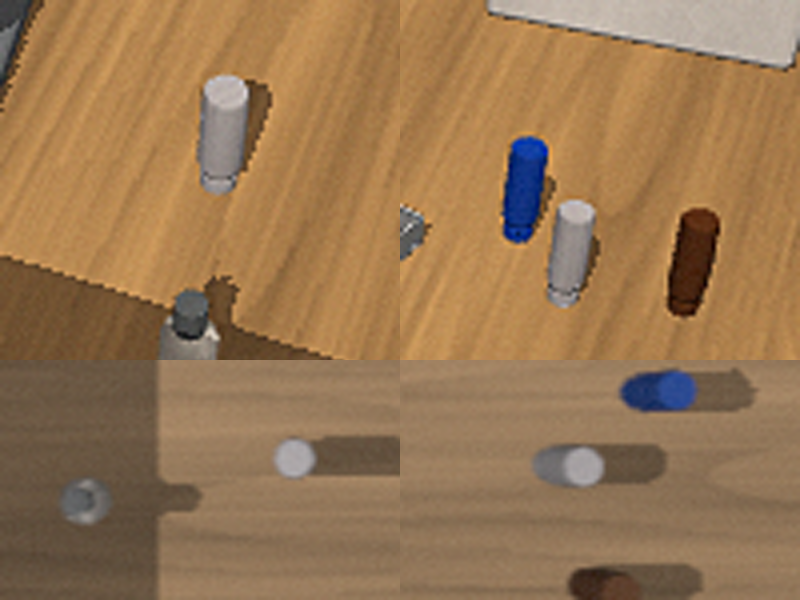

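The crop confirms it: both grey cylinders, top (323.5,284.5) and (480.5,291.5), have the drawn-in collar and no cap. The one at top (271,295) has a dark cap, so it is the drops bottle. I'll weigh the isolated one, A, first.

```bash
cat > to.py <<'E'
import sys
from h import *
s=robot.observe();Rt=rot(s['tool_rot'])
for a in sys.argv[1:]:
    x=np.array([float(i) for i in a.split(',')]);print('shift',(Rt.T@(x-s['tool_pos'])).round(4),'len',np.linalg.norm(x-s['tool_pos']).round(3))
print('t',round(s['time'],2),'pos',s['tool_pos'].round(4),'rot',s['tool_rot'].round(4),'F',s['contact_force'].round(2),'open',round(s['opening'],4),'grip',s['grip_force'])
E
python3 to.py 0.449,0.057,0.2
```

```text
shift [-0.3957 -0.3048  0.0345] len 0.501
t 0.1 pos [0.1949 0.4871 0.2341] rot [-3.1402e+00 -2.0000e-04  2.7608e+00] F [-0.54  0.59  0.59] open 0.0915 grip 0.0
```

```bash
python3 -m jog '[[[0.2,-0.14,-0.11,0,0],[0.2,-0.14,-0.11,0,0],[0.2,-0.14,-0.11,0,0],[0.2,-0.14,-0.11,0,0],[0.2,-0.14,-0.11,0,0]]]' 10
python3 -m jog '[[[0,-0.14,-0.11,0,0],[0,-0.14,-0.11,0,0],[0,-0.14,-0.11,0,0],[0,-0.14,-0.11,0,0],[0,-0.14,-0.11,0,0]]]'
python3 -m jog '[[[0,-0.116,-0.085,0.034,0],[0,-0.116,-0.085,0.034,0],[0,-0.116,-0.085,0.034,0],[0,-0.116,-0.085,0.034,0],[0,-0.116,-0.085,0.034,0]]]'
cat > look.py <<'E'
import sys
from h import *
# look.py NAME X,Y,Z : wrist picture, bright low-saturation blob nearest to expected point
x=np.array([float(i) for i in sys.argv[2].split(',')])
C=cam('wrist');im=snap('wrist',sys.argv[1]);e=proj(C,x)
hsv=cv2.cvtColor(im,cv2.COLOR_RGB2HSV)
m=((hsv[...,1]<45)&(hsv[...,2]>150)).astype(np.uint8)*255
m=cv2.morphologyEx(m,cv2.MORPH_OPEN,np.ones((3,3)))
cs=[c for c in cv2.findContours(m,0,1)[0] if cv2.contourArea(c)>150]
cs.sort(key=lambda c:np.linalg.norm(cv2.minEnclosingCircle(c)[0]-e))
print('expect',e.round(1))
for c in cs[:3]:
    (u,v),r=cv2.minEnclosingCircle(c);print('circ',round(u,1),round(v,1),'r',round(r,1),'area',cv2.contourArea(c),'->',onz(C,u,v,x[2]).round(4))
E
python3 look.py w1 0.449,0.057,0.066; python3 to.py 0.449,0.057,0.06
```

```text
time: 0.52
tool_pos: [0.2857, 0.3293, 0.2344]
tool_rot: [-3.14, 0.001, 2.758]
contact_force: [-0.4, 0.6, 0.3]
opening: 0.0631
grip_force: 0.0
time: 0.93
tool_pos: [0.3753, 0.175, 0.2346]
tool_rot: [-3.14, 0.001, 2.757]
contact_force: [-0.3, -0.7, -0.4]
opening: 0.046
grip_force: 0.0
time: 1.35
tool_pos: [0.4508, 0.0536, 0.1992]
tool_rot: [-3.14, -0.001, 2.756]
contact_force: [-0.3, 0.3, -0.4]
opening: 0.0459
grip_force: 0.0
expect [316.2 223.3]
circ 317.0 219.0 r 21.6 area 844.5 -> [0.4463 0.0587 0.066 ]
circ 215.4 306.6 r 12.5 area 182.5 -> [ 0.4805 -0.0366  0.066 ]
circ 380.5 368.0 r 30.6 area 235.0 -> [0.5766 0.0601 0.066 ]
shift [0.0009 0.0014 0.1397] len 0.14
t 1.4 pos [0.4497 0.0554 0.1997] rot [-3.1409e+00 -2.0000e-03  2.7570e+00] F [-0.11  1.09  0.32] open 0.0461 grip 0.0
```

View pics/w1.png

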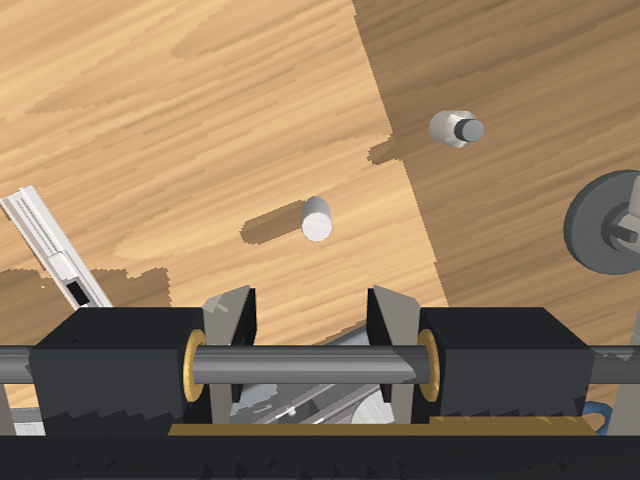

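The picture shows the top disc of A at about (316,229), with the drops bottle well clear at (468,130).

```bash
python3 - <<'E'
from h import *
C=cam('wrist');s=robot.observe()
X=onz(C,316,229.5,.066);print(X, proj(C,s['tool_pos']), (rot(s['tool_rot']).T@(X+[0,0,-.019]-s['tool_pos'])).round(4))
E
```

```text
[0.45205943 0.05705271 0.066     ] [313.48912818 317.69798101] [-0.0019  0.0026  0.1527]
```

```bash
python3 -m jog '[[[0,-0.001,0.002,0.04,0],[0,-0.001,0.002,0.08,0],[0,-0.001,0.002,0.12,0],[0,-0.001,0.002,0.153,0],[0,-0.001,0.002,0.153,0]]]' 8
python3 -m jog '[[[-0.7,0,0,0,0],[-0.7,0,0,0,0],[-0.7,0,0,0,0],[-0.7,0,0,0,0],[-0.7,0,0,0,0]]]' 8
python3 to.py
```

```text
time: 1.82
tool_pos: [0.4465, 0.0597, 0.043]
tool_rot: [-3.138, -0.011, 2.762]
contact_force: [-1.6, 0.6, -0.4]
opening: 0.0461
grip_force: 0.0
time: 2.23
tool_pos: [0.4523, 0.0586, 0.0495]
tool_rot: [3.14, 0.004, 2.761]
contact_force: [0.0, -1.6, 5.5]
opening: 0.0226
grip_force: 8.0
t 2.23 pos [0.4523 0.0586 0.0495] rot [3.1404 0.0036 2.7611] F [ 0.03 -1.6   5.47] open 0.0226 grip 8.007764741778374
```

```bash
python3 -m jog '[[[-0.7,0,0,-0.04,0],[-0.7,0,0,-0.08,0],[-0.7,0,0,-0.12,0],[-0.7,0,0,-0.16,0],[-0.7,0,0,-0.18,0]]]'
python3 -m jog '[[[-0.7,0,0,0,0],[-0.7,0,0,0,0]]]'
python3 to.py 0.6315,-0.115,0.2
```

```text
time: 2.65
tool_pos: [0.4524, 0.0585, 0.2334]
tool_rot: [3.139, 0.008, 2.761]
contact_force: [1.5, -0.3, 0.2]
opening: 0.0224
grip_force: 8.0
time: 2.82
tool_pos: [0.4514, 0.0586, 0.2292]
tool_rot: [3.14, 0.004, 2.761]
contact_force: [0.1, 0.2, -0.1]
opening: 0.0226
grip_force: 8.0
shift [-0.2316 -0.0942  0.0299] len 0.252
t 2.82 pos [0.4514 0.0586 0.2292] rot [3.1402 0.0035 2.7608] F [ 0.14  0.16 -0.13] open 0.0226 grip 7.980233877897263
```

```bash
python3 -m jog '[[[-0.7,-0.038,-0.016,0,0],[-0.7,-0.076,-0.031,0,0],[-0.7,-0.11,-0.046,0,0],[-0.7,-0.145,-0.06,0,0],[-0.7,-0.175,-0.072,0,0]]]'
python3 -m jog '[[[-0.7,-0.03,-0.012,0,0],[-0.7,-0.05,-0.02,0.01,0],[-0.7,-0.056,-0.022,0.02,0],[-0.7,-0.056,-0.022,0.03,0],[-0.7,-0.056,-0.022,0.03,0]]]'
python3 -m jog '[[[-0.7,0,0,0,0],[-0.7,0,0,0,0],[-0.7,0,0,0,0]]]'
python3 to.py 0.6315,-0.115,0.167; python3 -c "
from h import *
snap('top','top2');snap('side','side2')
t=cv2.imread('pics/top2.png');s=cv2.imread('pics/side2.png')
r=lambda i:cv2.resize(i,(400,400),interpolation=2)
cv2.imwrite('pics/c2.png',np.hstack([r(t[140:260,340:460]),r(s[120:260,260:400])]))"
```

```text
time: 3.23
tool_pos: [0.5872, -0.075, 0.2255]
tool_rot: [-3.141, -0.003, 2.76]
contact_force: [0.3, 1.1, -0.3]
opening: 0.0229
grip_force: 8.0
time: 3.65
tool_pos: [0.6282, -0.1135, 0.1933]
tool_rot: [-3.141, -0.008, 2.761]
contact_force: [0.0, 0.1, -0.9]
opening: 0.0227
grip_force: 8.0
time: 3.9
tool_pos: [0.6304, -0.1137, 0.1988]
tool_rot: [3.141, 0.001, 2.762]
contact_force: [-0.7, 0.9, 0.2]
opening: 0.0225
grip_force: 8.0
shift [-0.0015 -0.0009  0.0318] len 0.032
t 3.9 pos [ 0.6304 -0.1137  0.1988] rot [3.1413e+00 1.2000e-03 2.7618e+00] F [-0.72  0.89  0.23] open 0.0225 grip 7.979912906885147
```

View pics/c2.png

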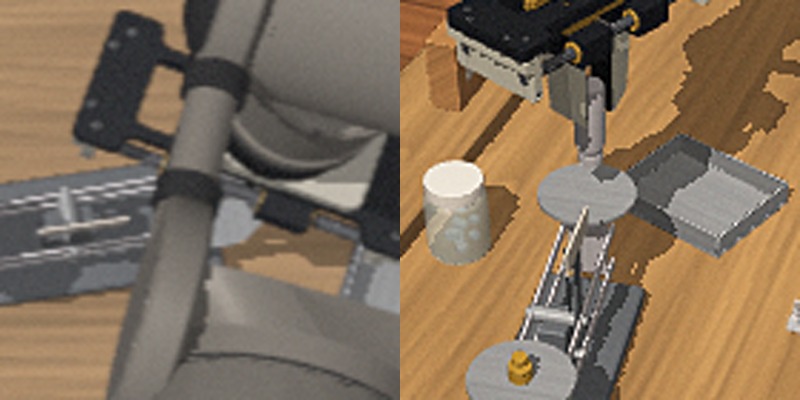

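The canister hangs about 33 mm over the middle of the empty pan (crop 587,192). Lowering and letting go.

```bash
python3 -m jog '[[[-0.7,-0.001,-0.001,0.008,0],[-0.7,-0.001,-0.001,0.016,0],[-0.7,-0.001,-0.001,0.022,0],[-0.7,-0.001,-0.001,0.027,0],[-0.7,-0.001,-0.001,0.031,0]]]'
python3 -m jog '[[[-0.7,0,0,0,0],[-0.7,0,0,0,0],[-0.7,0,0,0,0],[-0.7,0,0,0,0]]]'
python3 to.py; python3 -c "
from h import *
snap('side','side3')
s=cv2.imread('pics/side3.png')
cv2.imwrite('pics/c3.png',cv2.resize(s[120:260,260:400],(560,560),interpolation=2))"
```

```text
time: 4.42
tool_pos: [0.6308, -0.1158, 0.1655]
tool_rot: [-3.142, -0.001, 2.761]
contact_force: [-0.6, 0.3, -0.1]
opening: 0.0227
grip_force: 8.0
time: 4.75
tool_pos: [0.6314, -0.1159, 0.1671]
tool_rot: [3.141, 0.001, 2.761]
contact_force: [-0.4, 0.9, -0.4]
opening: 0.0227
grip_force: 8.0
t 4.75 pos [ 0.6314 -0.1159  0.1671] rot [3.1414e+00 7.0000e-04 2.7608e+00] F [-0.36  0.93 -0.44] open 0.0227 grip 7.980341613292694
```

View pics/c3.png

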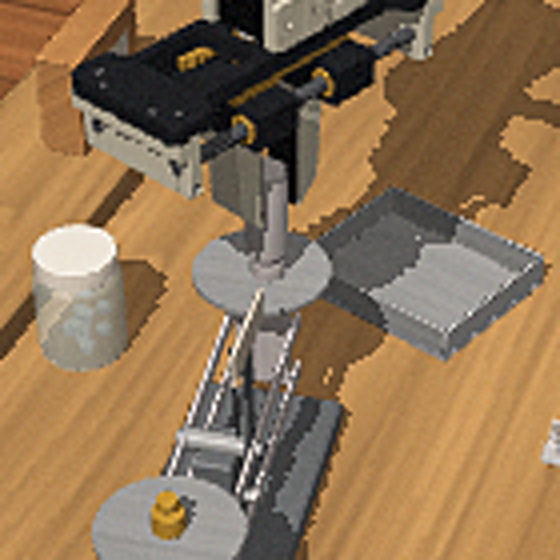

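Underside at (267,270), on the pan near its centre (262,272). Letting go.

```bash
python3 -m jog '[[[-0.45,0,0,0,0],[-0.4,0,0,0,0],[-0.3,0,0,0,0],[-0.1,0,0,0,0],[0,0,0,0,0]]]'
for i in 1 2 3; do python3 -m jog '[[[0,0,0,0,0],[0,0,0,0,0],[0,0,0,0,0],[0,0,0,0,0],[0,0,0,0,0]]]'|tail -2|head -1; done
python3 to.py; python3 -c "
from h import *
snap('side','side4')
s=cv2.imread('pics/side4.png')
cv2.imwrite('pics/c4.png',cv2.resize(s[120:300,240:420],(540,540),interpolation=2))"
```

```text
time: 5.22
tool_pos: [0.6311, -0.1158, 0.1667]
tool_rot: [3.142, 0.0, 2.761]
contact_force: [-0.4, 0.2, -0.0]
opening: 0.0412
grip_force: 0.0
opening: 0.0456
opening: 0.0459
opening: 0.046
t 6.47 pos [ 0.6311 -0.1158  0.1667] rot [3.1415 0.     2.7608] F [-0.34 -0.11 -0.91] open 0.046 grip 0.0
```

View pics/c4.png

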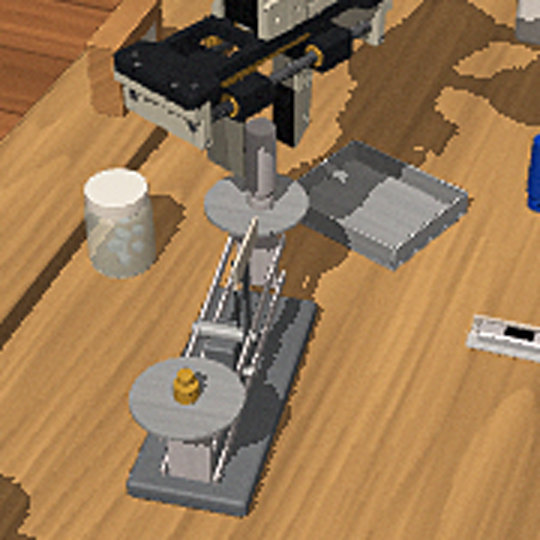

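Brass pan at crop (186,398) and empty pan at (256,205) have not moved after 1.2 s, so A is too light: A is spent and B is full. I'll withdraw, check the pan again, and go for B.

```bash
python3 -m jog '[[[0,0,0,-0.03,0],[0,0,0,-0.06,0],[0,0,0,-0.085,0],[0,0,0,-0.085,0],[0,0,0,-0.085,0]]]'|head -2
python3 - <<'E'
from h import *
T=cam('top')
snap('side','side5')
a,b=[cv2.imread(f'pics/side{i}.png',0).astype(int) for i in(3,5)]
d=abs(a-b)[235:275,275:330];print('weight pan diff',d.mean(),(d>30).sum())
S=cam('side')
print('pan up/down px', proj(S,[.6315,-.115,.118]),proj(S,[.6315,-.115,.092]))
E
python3 to.py 0.4286,-0.2869,0.2
```

```text
time: 6.93
tool_pos: [0.6318, -0.116, 0.2535]
weight pan diff 2.87 2
pan up/down px [326.44599439 187.28360445] [326.62850373 196.87624487]
shift [ 0.1244 -0.2341  0.0517] len 0.27
t 6.98 pos [ 0.631  -0.1158  0.2517] rot [3.1415e+00 4.0000e-04 2.7608e+00] F [-0.08  0.99 -0.47] open 0.0458 grip 0.0
```

```bash
python3 -m jog '[[[0,0.019,-0.035,0,0],[0,0.037,-0.07,0.005,0],[0,0.055,-0.105,0.01,0],[0,0.074,-0.14,0.015,0],[0,0.088,-0.17,0.02,0]]]'|head -2
python3 -m jog '[[[0,0.018,-0.032,0.01,0],[0,0.036,-0.064,0.02,0],[0,0.036,-0.064,0.032,0],[0,0.036,-0.064,0.032,0],[0,0.036,-0.064,0.032,0]]]'|head -2
python3 look.py w2 0.4286,-0.2869,0.066; python3 to.py 0.4286,-0.2869,0.047
```

```text
time: 7.4
tool_pos: [0.4834, -0.2414, 0.2299]
time: 7.82
tool_pos: [0.4284, -0.2865, 0.1985]
expect [311.7 228.4]
circ 312.3 224.9 r 21.0 area 796.0 -> [ 0.4264 -0.2856  0.066 ]
circ 348.5 334.0 r 21.9 area 769.5 -> [ 0.5163 -0.2919  0.066 ]
circ 447.5 130.5 r 88.1 area 5609.5 -> [ 0.3999 -0.1796  0.066 ]
shift [ 0.0003 -0.0007  0.1523] len 0.152
t 7.87 pos [ 0.4292 -0.2865  0.1993] rot [ 3.1408e+00 -1.1000e-03  2.7611e+00] F [-0.38 -0.16 -0.49] open 0.0455 grip 0.0
```

View pics/w2.png

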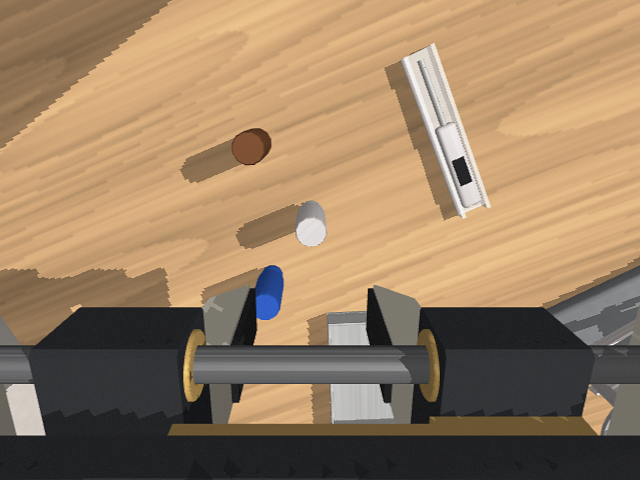

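Top disc of B at (311,233), blue decoy at (270,290) and brown at (251,147). Both are clear of the fingers' path. Descending on B.

```bash
python3 -m jog '[[[0,-0.001,-0.001,0.04,0],[0,-0.001,-0.001,0.08,0],[0,-0.001,-0.001,0.12,0],[0,-0.001,-0.001,0.152,0],[0,-0.001,-0.001,0.152,0]]]' 8|head -2
python3 -m jog '[[[0,0,0,0,0],[-0.7,0,0,0,0],[-0.7,0,0,0,0],[-0.7,0,0,0,0],[-0.7,0,0,0,0]]]' 8
python3 -m jog '[[[-0.7,0,0,0,0],[-0.7,0,0,-0.04,0],[-0.7,0,0,-0.08,0],[-0.7,0,0,-0.12,0],[-0.7,0,0,-0.15,0]]]'
python3 to.py 0.4,0,0.2 0.558,0.2885,0.2
```

```text
time: 8.28
tool_pos: [0.4277, -0.2848, 0.0424]
time: 8.7
tool_pos: [0.4304, -0.2889, 0.0494]
tool_rot: [-3.141, 0.003, 2.761]
contact_force: [0.9, -0.7, -0.4]
opening: 0.0238
grip_force: 0.1
time: 9.12
tool_pos: [0.43, -0.2887, 0.2014]
tool_rot: [-3.14, 0.003, 2.761]
contact_force: [0.7, -0.8, -0.4]
opening: 0.0229
grip_force: 8.0
shift [0.1351 0.2569 0.0006] len 0.29
shift [9.570e-02 5.834e-01 4.000e-04] len 0.591
t 9.12 pos [ 0.43   -0.2887  0.2014] rot [-3.1404  0.0033  2.7607] F [ 0.74 -0.79 -0.41] open 0.0229 grip 7.980646044015884
```

```bash
python3 -m jog '[[[-0.7,0.007,0.035,-0.004,0],[-0.7,0.014,0.075,-0.008,0],[-0.7,0.021,0.115,-0.012,0],[-0.7,0.028,0.155,-0.015,0],[-0.7,0.035,0.195,-0.015,0]]]'|head -2
python3 -m jog '[[[-0.7,0.006,0.04,0,0],[-0.7,0.012,0.08,0,0],[-0.7,0.018,0.12,0,0],[-0.7,0.024,0.16,0,0],[-0.7,0.03,0.2,0,0]]]'|head -2
python3 to.py 0.614,0.266,0.215
```

```text
time: 9.53
tool_pos: [0.4697, -0.0927, 0.2139]
time: 9.95
tool_pos: [0.516, 0.1046, 0.2133]
shift [-0.0309  0.1863 -0.0016] len 0.189
t 9.95 pos [0.516  0.1046 0.2133] rot [3.1413e+00 8.0000e-04 2.7608e+00] F [ 0.86  0.09 -0.7 ] open 0.023 grip 7.978513240814209
```

```bash
python3 -m jog '[[[-0.7,-0.006,0.037,0,0],[-0.7,-0.012,0.075,0,0],[-0.7,-0.018,0.11,0,0],[-0.7,-0.025,0.15,0,0],[-0.7,-0.031,0.18,0,0]]]'|head -2
python3 -m jog '[[[-0.7,0,0,0,0],[-0.7,0,0,0,0],[-0.7,0,0,0,0]]]'|head -2
python3 - <<'E'
from h import *
C=cam('wrist');im=snap('wrist','w3');print(robot.observe()['tool_pos'].round(4))
im2=snap('side','side6')
print('expect mouth wrist',proj(C,[.558,.2885,.09]),'side',proj(cam('side'),[.558,.2885,.09]))
t=cv2.imread('pics/top1.png');s=im2[:,:,::-1]
r=lambda i:cv2.resize(i,(400,300),interpolation=2)
cv2.imwrite('pics/c5.png',np.hstack([r(im[:,:,::-1][60:360,100:500]),np.ascontiguousarray(r(s[330:405,230:330]))]))
cv2.imwrite('pics/c5.png',np.vstack([cv2.imread('pics/c5.png'),np.hstack([r(t[210:270,180:260]),r(s[180:405,180:480])])]))
E
```

```text
time: 10.37
tool_pos: [0.6124, 0.2609, 0.213]
time: 10.62
tool_pos: [0.6113, 0.2577, 0.2125]
[0.6113 0.2572 0.2129]
expect mouth wrist [326.71637775 139.44913369] side [275.45143356 354.58252734]
```

View pics/c5.png

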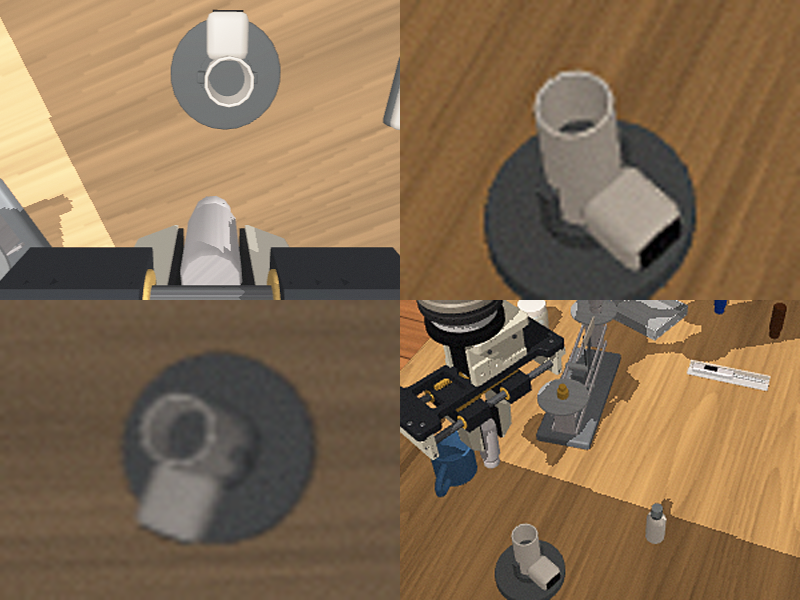

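```bash
python3 - <<'E'
from h import *
C=cam('wrist');T=cam('top');S=cam('side');s=robot.observe()
M=onz(C,329,141,.09);print('mouth wrist',M,'top',onz(T,215.4,236,.09),'side',onz(S,273.5,355.2,.09))
# B seen at (311,233) from pose [0.4292,-0.2865,.1993]
K,p,Q=C;Rt=rot(s['tool_rot']);dp=np.array([.4292,-.2865,.1993])-s['tool_pos']
B=onz((K,p+dp,Q),311,233,.066);print('B wrist',B,'tool off of B from grasp TCP',Rt.T@(B-[.4305,-.2888,.066]))
for X in(M,onz(T,215.4,236,.09)):
    tg=X.copy();tg[2]=.16;print('shift',(Rt.T@(tg-s['tool_pos'])).round(4))
E
```

```text
mouth wrist [0.5597732  0.28898458 0.09      ] top [0.55721304 0.28975589 0.09      ] side [0.56039308 0.2906707  0.09      ]
B wrist [ 0.43285022 -0.2890404   0.066     ] tool off of B from grasp TCP [-2.27050131e-03  6.52806321e-04  3.24991338e-08]
shift [0.0598 0.0104 0.0532]
shift [0.0625 0.0102 0.0532]
```

```bash
python3 -m jog '[[[-0.7,0.025,0.005,0,0],[-0.7,0.05,0.01,0.01,0],[-0.7,0.061,0.01,0.025,0],[-0.7,0.061,0.01,0.04,0],[-0.7,0.061,0.01,0.05,0]]]'|head -2
python3 -m jog '[[[-0.7,0,0,0,0],[-0.7,0,0,0,0],[-0.7,0,0,0,0],[-0.7,0,0,0,0]]]'|head -2
python3 - <<'E'
from h import *
s=robot.observe();print(s['tool_pos'],s['contact_force'])
Rt=rot(s['tool_rot']);print((Rt.T@(np.array([.5598,.2890,.16])-s['tool_pos'])).round(4))
im=snap('wrist','w4');s=snap('side','side7')
r=lambda i:cv2.resize(np.ascontiguousarray(i),(400,300),interpolation=2)
cv2.imwrite('pics/c6.png',np.hstack([r(im[140:380,150:470]),r(s[290:410,220:380])])[:,:,::-1])
E
```

```text
time: 11.13
tool_pos: [0.5577, 0.2893, 0.1625]
time: 11.47
tool_pos: [0.5597, 0.2898, 0.1638]
[0.55969349 0.28983342 0.16381979] [-0.11525909  0.18019573 -0.47445233]
[-0.0004 -0.0007  0.0038]
```

View pics/c6.png

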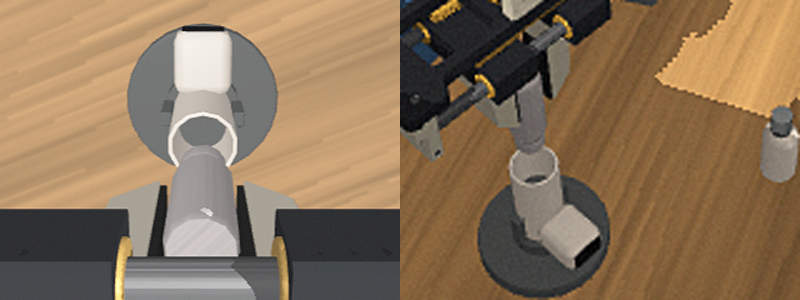

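Aligned: canister axis at crop x≈200 against the mouth at x≈203, and the side view agrees. Lowering in.

```bash
python3 -m jog '[[[-0.7,0.001,-0.001,0.007,0],[-0.7,0.001,-0.001,0.014,0],[-0.7,0.001,-0.001,0.021,0],[-0.7,0.001,-0.001,0.027,0],[-0.7,0.001,-0.001,0.032,0]]]'|sed -n 1,4p
python3 -m jog '[[[-0.7,0,0,0.002,0],[-0.7,0,0,0.004,0],[-0.7,0,0,0.006,0],[-0.7,0,0,0.006,0]]]'|sed -n 1,4p
python3 to.py
```

```text
time: 11.98
tool_pos: [0.5571, 0.2895, 0.1294]
tool_rot: [-3.141, -0.001, 2.761]
contact_force: [0.9, -0.4, 0.1]
time: 12.32
tool_pos: [0.5575, 0.2895, 0.1244]
tool_rot: [-3.141, -0.0, 2.761]
contact_force: [-0.1, 0.0, -0.4]
t 12.32 pos [0.5575 0.2895 0.1244] rot [-3.1415e+00 -2.0000e-04  2.7608e+00] F [-0.05  0.02 -0.45] open 0.0225 grip 7.980291992425919
```

```bash
python3 -m jog '[[[-0.7,0,0,0.003,0],[-0.7,0,0,0.006,0],[-0.7,0,0,0.008,0],[-0.7,0,0,0.01,0],[-0.7,0,0,0.01,0]]]'|sed -n 1,4p
python3 -m jog '[[[-0.7,0,0,0.002,0],[-0.7,0,0,0.004,0],[-0.7,0,0,0.005,0],[-0.7,0,0,0.005,0]]]'|sed -n 1,4p
python3 to.py
```

```text
time: 12.73
tool_pos: [0.5575, 0.2895, 0.1143]
tool_rot: [-3.141, -0.0, 2.761]
contact_force: [0.6, 0.4, -0.6]
time: 13.07
tool_pos: [0.5575, 0.2895, 0.1095]
tool_rot: [-3.142, -0.0, 2.761]
contact_force: [0.4, -0.2, -0.3]
t 13.07 pos [0.5575 0.2895 0.1095] rot [-3.1416e+00 -2.0000e-04  2.7608e+00] F [ 0.43 -0.2  -0.26] open 0.0224 grip 7.980485558509827
```

```bash
python3 -m jog '[[[-0.7,0,0,0.001,0],[-0.7,0,0,0.002,0],[-0.7,0,0,0.003,0],[-0.7,0,0,0.004,0],[-0.7,0,0,0.004,0]]]'|sed -n 1,4p
python3 -m jog '[[[-0.7,0,0,0.001,0],[-0.7,0,0,0.002,0],[-0.7,0,0,0.003,0],[-0.7,0,0,0.004,0],[-0.7,0,0,0.004,0]]]'|sed -n 1,4p
```

```text
time: 13.48
tool_pos: [0.5577, 0.2897, 0.1059]
tool_rot: [3.141, 0.0, 2.761]
contact_force: [-0.2, 0.1, 3.1]
time: 13.9
tool_pos: [0.5576, 0.2896, 0.1015]
tool_rot: [3.141, 0.0, 2.761]
contact_force: [0.6, 0.7, 2.4]
```

Contact with the stem block is at TCP 0.106, with 2–3 N while it slides. Now release, rise, close the fingers and push on the top.

```bash
python3 -m jog '[[[-0.4,0,0,0,0],[-0.2,0,0,0,0],[0,0,0,0,0],[0,0,0,0,0]]]'|sed -n 2,4p
python3 -m jog '[[[0,0,0,-0.02,0],[0,0,0,-0.04,0],[-1,0,0,-0.05,0],[-1,0,0,-0.05,0],[-1,0,0,-0.05,0]]]'|sed -n 2,5p
python3 -m jog '[[[-1,0,0,0,0],[-1,0,0,0,0],[-1,0,0,0,0],[-1,0,0,0,0]]]'|sed -n 2,5p
python3 -m jog '[[[-1,0,0,0.004,0],[-1,0,0,0.008,0],[-1,0,0,0.012,0],[-1,0,0,0.015,0],[-1,0,0,0.015,0]]]'
python3 to.py
```

```text
tool_pos: [0.5573, 0.2894, 0.1013]
tool_rot: [-3.141, -0.001, 2.761]
contact_force: [0.1, 0.7, -0.2]
tool_pos: [0.5576, 0.2895, 0.1517]
tool_rot: [3.141, 0.0, 2.761]
contact_force: [-0.3, -0.0, -0.3]
opening: 0.0304
tool_pos: [0.5572, 0.2894, 0.1509]
tool_rot: [-3.141, -0.001, 2.761]
contact_force: [0.1, 0.1, 0.2]
opening: 0.0037
time: 15.4
tool_pos: [0.5571, 0.2894, 0.1356]
tool_rot: [-3.14, -0.001, 2.761]
contact_force: [-0.2, -0.1, 0.1]
opening: 0.0007
grip_force: 0.0
t 15.4 pos [0.5571 0.2894 0.1356] rot [-3.1405e+00 -1.3000e-03  2.7608e+00] F [-0.19 -0.15  0.07] open 0.0007 grip 0.0
```

```bash
python3 -m jog '[[[-1,0,0,0.002,0],[-1,0,0,0.004,0],[-1,0,0,0.006,0],[-1,0,0,0.008,0],[-1,0,0,0.008,0]]]'|sed -n 2,4p
python3 -m jog '[[[-1,0,0,0.001,0],[-1,0,0,0.002,0],[-1,0,0,0.002,0]]]'|sed -n 2,4p
python3 -m jog '[[[-1,0,0,0.001,0],[-1,0,0,0.001,0]]]'|sed -n 2,4p
```

```text
tool_pos: [0.5573, 0.2895, 0.1283]
tool_rot: [-3.141, -0.0, 2.761]
contact_force: [-0.4, -0.3, 0.2]
tool_pos: [0.5576, 0.2896, 0.1267]
tool_rot: [3.141, 0.0, 2.761]
contact_force: [-0.1, -0.4, -0.6]
tool_pos: [0.5577, 0.2896, 0.1261]
tool_rot: [3.141, 0.001, 2.761]
contact_force: [-0.3, -0.2, 1.6]
```

```bash
python3 -m jog '[[[-1,0,0,0.001,0],[-1,0,0,0.001,0],[-1,0,0,0.001,0]]]'|sed -n 2,4p
python3 -m jog '[[[-1,0,0,0.001,0],[-1,0,0,0.001,0],[-1,0,0,0.001,0]]]'|sed -n 2,4p
```

```text
tool_pos: [0.5577, 0.2896, 0.125]
tool_rot: [3.141, 0.0, 2.761]
contact_force: [0.1, -1.1, 3.4]
tool_pos: [0.5577, 0.2896, 0.124]
tool_rot: [3.141, 0.0, 2.761]
contact_force: [-0.8, -0.9, 5.5]
```

```bash
python3 -m jog '[[[-1,0,0,0.0007,0],[-1,0,0,0.0007,0],[-1,0,0,0.0007,0]]]'|sed -n 2,4p
python3 -m jog '[[[-1,0,0,0,0]]]'|sed -n 2,4p
```

```text
tool_pos: [0.558, 0.2898, 0.124]
tool_rot: [3.14, 0.001, 2.761]
contact_force: [-0.8, 0.2, 7.6]
tool_pos: [0.558, 0.2898, 0.124]
tool_rot: [3.14, 0.001, 2.761]
contact_force: [-0.9, -0.2, 8.6]
```

The force climbs with no movement at 0.124, so this is the firm stop. Press to about 10 N and hold.

```bash
python3 -m jog '[[[-1,0,0,0.0004,0],[-1,0,0,0.0004,0],[-1,0,0,0.0004,0],[-1,0,0,0.0004,0]]]'|sed -n 2,4p
python3 -m jog '[[[-1,0,0,0,0],[-1,0,0,0,0]]]'|sed -n 2,4p
```

```text
tool_pos: [0.558, 0.2898, 0.1238]
tool_rot: [3.14, 0.001, 2.761]
contact_force: [-0.4, -0.6, 9.2]
tool_pos: [0.5581, 0.2898, 0.1238]
tool_rot: [3.14, 0.002, 2.761]
contact_force: [-1.0, 0.3, 9.8]
```

```bash
python3 -m jog '[[[-1,0,0,0.0002,0],[-1,0,0,0.0002,0],[-1,0,0,0.0002,0],[-1,0,0,0.0002,0]]]'|sed -n 2,4p
python3 -m jog '[[[-1,0,0,-0.005,0],[-1,0,0,-0.015,0],[-1,0,0,-0.04,0],[-1,0,0,-0.08,0],[-1,0,0,-0.12,0]]]'|sed -n 2,4p
python3 - <<'E'
from h import *
s=snap('side','side8');S=cam('side')
print(proj(S,[.559,.2895,.116]),proj(S,[.559,.2895,.125]))
r=lambda i:cv2.resize(np.ascontiguousarray(i),(400,300),interpolation=2)
cv2.imwrite('pics/c7.png',np.hstack([r(s[315:405,220:340]),r(s[130:265,260:440])])[:,:,::-1])
E
python3 to.py 0.631,-0.116,0.26
```

```text
tool_pos: [0.5581, 0.2898, 0.1237]
tool_rot: [3.14, 0.002, 2.761]
contact_force: [-1.6, -0.6, 9.7]
tool_pos: [0.5566, 0.2891, 0.2427]
tool_rot: [-3.139, -0.003, 2.761]
contact_force: [1.3, 0.4, -0.5]
[273.15572721 345.34964666] [272.63626262 341.94469514]
shift [-0.2172 -0.3508 -0.0079] len 0.413
t 18.37 pos [0.5598 0.2904 0.2531] rot [3.1333 0.0091 2.7608] F [1.05 0.04 6.51] open 0.0003 grip 0.0
```

View pics/c7.png

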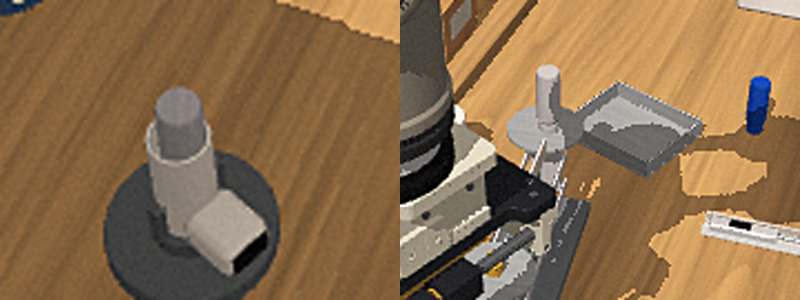

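B stands about 26 mm out of the barrel, at home. A is still on the raised pan (crop 547,125). I'm past the ten-picture limit by one, so from here I use numbers only. Next, fetch A.

```bash
python3 -m jog '[[[0,-0.018,-0.03,-0.008,0],[0,-0.036,-0.06,-0.012,0],[0,-0.055,-0.09,-0.012,0],[0,-0.075,-0.12,-0.012,0],[0,-0.095,-0.155,-0.012,0]]]'|sed -n 1,2p
python3 -m jog '[[[0,-0.018,-0.03,0,0],[0,-0.036,-0.06,0,0],[0,-0.055,-0.09,0,0],[0,-0.075,-0.12,0,0],[0,-0.095,-0.155,0,0]]]'|sed -n 1,2p
python3 -m jog '[[[0,-0.014,-0.02,0,0],[0,-0.027,-0.041,0,0],[0,-0.027,-0.041,0,0],[0,-0.027,-0.041,0,0]]]'|sed -n 1,2p
python3 to.py 0.6311,-0.1158,0.167
```

```text
time: 18.78
tool_pos: [0.5881, 0.1094, 0.2545]
time: 19.2
tool_pos: [0.6187, -0.07, 0.2544]
time: 19.53
tool_pos: [0.6283, -0.1181, 0.2538]
shift [-0.0018  0.0032  0.0868] len 0.087
t 19.53 pos [ 0.6283 -0.1181  0.2538] rot [ 3.1414e+00 -1.2000e-03  2.7584e+00] F [-0.29  0.26 -0.27] open 0.046 grip 0.0
```

```bash
python3 -m jog '[[[0,-0.002,0.003,0.02,0],[0,-0.002,0.003,0.04,0],[0,-0.002,0.003,0.06,0],[0,-0.002,0.003,0.075,0],[0,-0.002,0.003,0.082,0]]]'|sed -n 1,2p
python3 -m jog '[[[0,0,0,0.003,0],[0,0,0,0.003,0],[0,0,0,0.003,0]]]'|sed -n 1,4p
python3 -m jog '[[[-0.7,0,0,0,0],[-0.7,0,0,0,0],[-0.7,0,0,0,0],[-0.7,0,0,0,0],[-0.7,0,0,0,0]]]' 8
python3 -m jog '[[[-0.7,0,0,-0.01,0],[-0.7,0,0,-0.025,0],[-0.7,0,0,-0.045,0],[-0.7,0,0,-0.06,0],[-0.7,0,0,-0.06,0]]]'
python3 to.py 0.596,-0.281,0.22
```

```text
time: 19.95
tool_pos: [0.6303, -0.1129, 0.1701]
time: 20.2
tool_pos: [0.632, -0.1145, 0.1705]
tool_rot: [3.141, 0.002, 2.761]
contact_force: [0.2, 0.0, 0.9]
time: 20.62
tool_pos: [0.6316, -0.115, 0.1697]
tool_rot: [3.141, 0.0, 2.761]
contact_force: [0.4, 0.9, 0.5]
opening: 0.0228
grip_force: 8.0
time: 21.03
tool_pos: [0.633, -0.1154, 0.2339]
tool_rot: [3.141, 0.007, 2.761]
contact_force: [0.3, -0.4, -0.2]
opening: 0.0225
grip_force: 8.0
shift [-0.0271 -0.1675  0.014 ] len 0.17
t 21.03 pos [ 0.633  -0.1154  0.2339] rot [3.1409 0.0072 2.7607] F [ 0.26 -0.41 -0.25] open 0.0225 grip 7.968004792928696
```

```bash
python3 -m jog '[[[-0.7,-0.006,-0.035,0,0],[-0.7,-0.012,-0.072,0,0],[-0.7,-0.018,-0.11,0,0],[-0.7,-0.022,-0.145,0,0],[-0.7,-0.025,-0.176,0,0]]]'|sed -n 1,2p
python3 -m jog '[[[-0.7,0,0,0.02,0],[-0.7,0,0,0.045,0],[-0.7,0,0,0.07,0],[-0.7,0,0,0.095,0],[-0.7,0,0,0.115,0]]]'|sed -n 1,2p
python3 -m jog '[[[-0.7,0,0,0.015,0],[-0.7,0,0,0.03,0],[-0.7,0,0,0.04,0],[-0.7,0,0,0.045,0],[-0.7,0,0,0.045,0]]]'|sed -n 1,5p
python3 to.py 0.593,-0.287,0.054
```

```text
time: 21.45
tool_pos: [0.5883, -0.2897, 0.2287]
time: 21.87
tool_pos: [0.5883, -0.2872, 0.1117]
time: 22.28
tool_pos: [0.5887, -0.2872, 0.068]
tool_rot: [3.141, -0.002, 2.761]
contact_force: [0.6, -0.0, -0.3]
opening: 0.023
shift [-0.004   0.0018  0.014 ] len 0.015
t 22.28 pos [ 0.5887 -0.2872  0.068 ] rot [ 3.1410e+00 -2.4000e-03  2.7608e+00] F [ 0.57 -0.02 -0.31] open 0.023 grip 7.96910360455513
```

Feeling for the floor in small steps.

```bash
python3 -m jog '[[[-0.7,-0.002,0,0.003,0],[-0.7,-0.004,0,0.006,0],[-0.7,-0.004,0,0.009,0],[-0.7,-0.004,0,0.012,0],[-0.7,-0.004,0,0.012,0]]]'|sed -n 2,4p
python3 -m jog '[[[-0.7,0,0,0.001,0],[-0.7,0,0,0.002,0],[-0.7,0,0,0.002,0],[-0.7,0,0,0.002,0]]]'|sed -n 2,4p
```

```text
tool_pos: [0.5928, -0.2889, 0.0569]
tool_rot: [3.141, -0.001, 2.761]
contact_force: [0.2, 0.2, -0.2]
tool_pos: [0.593, -0.2891, 0.0555]
tool_rot: [3.141, 0.0, 2.761]
contact_force: [0.6, -0.0, 0.3]
```

```bash
python3 -m jog '[[[-0.7,0,0,0.001,0],[-0.7,0,0,0.002,0],[-0.7,0,0,0.002,0]]]'|sed -n 2,4p
python3 -m jog '[[[-0.5,0,0,0,0],[-0.3,0,0,0,0],[-0.1,0,0,0,0],[0,0,0,0,0],[0,0,0,0,0]]]'|sed -n 2,5p
python3 -m jog '[[[0,0,0,-0.015,0],[0,0,0,-0.035,0],[0,0,0,-0.065,0],[0,0,0,-0.1,0],[0,0,0,-0.135,0]]]'|sed -n 1,5p
python3 -m jog '[[[0,0,0,0,0],[0,0,0,0,0],[0,0,0,0,0]]]'|sed -n 1,4p
python3 - <<'E'
from h import *
C=cam('wrist');im=snap('wrist','w9');print('A top expect',proj(C,[.593,-.289,.068]))
S=cam('side');s=snap('side','side9');T=cam('top');t=snap('top','top9')
print('side expect A top',proj(S,[.593,-.289,.068]),'bottom',proj(S,[.593,-.289,.002]))
hsv=cv2.cvtColor(im,cv2.COLOR_RGB2HSV)
for th in (150,170,185,200):
    m=((hsv[...,1]<45)&(hsv[...,2]>th)).astype(np.uint8)
    for c in cv2.findContours(m,0,1)[0]:
        if cv2.contourArea(c)>300:
            x=cv2.boundingRect(c)
            if x[1]<330: print(th,'wrist blob',x,cv2.contourArea(c))
# other things moved? compare first and last top/side pictures at bystanders
for n,a,b,pts in(('top',cv2.imread('pics/top1.png',0),cv2.cvtColor(t,7),{'drops':(271,295),'jar':(413,147),'cup':(268,162),'oxi':(163,210),'therm':(420,300),'blue':(500,272),'brown':(486,322),'wpan':(321,210)}),
  ('side',cv2.imread('pics/side1.png',0),cv2.cvtColor(s,7),{'drops':(372,348),'jar':(279,193),'cup':(219,298),'oxi':(196,440),'therm':(427,236),'blue':(421,177),'brown':(463,195),'wpan':(303,252)})):
    for k,(u,v) in pts.items():
        d=abs(a[v-14:v+14,u-14:u+14].astype(int)-b[v-14:v+14,u-14:u+14]);print(n,k,d.mean().round(1),(d>30).sum())
E
```

```text
tool_pos: [0.5933, -0.2896, 0.0541]
tool_rot: [-3.141, 0.001, 2.761]
contact_force: [-1.5, -0.4, 3.8]
tool_pos: [0.5929, -0.2888, 0.053]
tool_rot: [3.141, -0.001, 2.761]
contact_force: [0.0, 0.3, 0.2]
opening: 0.0435
time: 24.12
tool_pos: [0.5926, -0.2887, 0.189]
tool_rot: [3.141, -0.002, 2.761]
contact_force: [0.8, -0.2, -0.3]
opening: 0.0457
time: 24.37
tool_pos: [0.5926, -0.2888, 0.1876]
tool_rot: [3.141, -0.001, 2.761]
contact_force: [-1.7, 0.3, -1.8]
A top expect [312.2985825  233.47802726]
side expect A top [368.15608428 166.60687593] bottom [367.04043639 188.4364086 ]
150 wrist blob (257, 147, 105, 135) 11285.5
150 wrist blob (565, 146, 75, 134) 7662.0
170 wrist blob (565, 147, 75, 133) 7607.5
170 wrist blob (258, 147, 104, 135) 10888.5
185 wrist blob (566, 147, 74, 133) 7554.5
185 wrist blob (258, 147, 103, 135) 10609.0
200 wrist blob (295, 219, 31, 30) 676.5
200 wrist blob (582, 173, 33, 77) 399.5
200 wrist blob (259, 151, 15, 65) 449.0
200 wrist blob (607, 147, 33, 45) 494.0
top drops 6.8 0
top jar 10.7 0
top cup 5.5 0
top oxi 7.5 0
top therm 9.5 0
top blue 28.2 373
top brown 28.5 323
top wpan 9.9 0
side drops 5.2 0
side jar 6.3 0
side cup 4.0 0
side oxi 5.8 0
side therm 6.5 0
side blue 7.8 34
side brown 5.5 0
side wpan 6.6 0
```

A's top shows as a round disc at wrist (310,234), where it was expected (312,233), so it stands upright in the tray. The side view shows nothing else moved. The change at blue and brown in the top view is probably the arm or its shadow, since the side view shows both in place. Handing in.

```bash
python3 -c "
from cell import robot
print(robot.hand_in())"
```

```text
the job is handed in; nothing more can be done
None
```

Canister A left the pan up when weighed (spent) and now stands in the steel tray; the full one, B, is pressed home in the inhaler at about 10 N; job handed in at about 24 s, though I viewed 11 pictures against the limit of 10.

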